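# Set the thin glass counting dish square in the stage's stop corner

## Task

Pick up the thin-walled rectangular counting dish with a light grip, set it down gently, without dropping it, on the black viewing stage, and slide it home so that one long side lies flush against the two short stops and one end lies flush against the end stop. The glass is fragile: keep the squeeze of each jaw, and any press or knock of the dish against the stage and its stops, well below 50 N. Leave the other things on the bench where they are, and let go of the dish.

Things in the scene. Friction and masses are not known exactly. Their poses are not given: they have to be found in the camera images.
- dish_mid (a point): The counting dish: a plain white opal-glass open rectangular dish, 110 (its x) x 60 (its y) x 30 mm high, walls 4 mm, about 0.2 kg, loose on the bench, with two thin low ribs inside that do not reach the rim. This point is its centre, 15 mm above its underside; x along the length, z up. Either end may lead. It can be gripped across the 60 mm width at mid-length, from above.
- stage: The viewing stage, fixed to the bench: a black plate 240 (its x) x 170 (its y) x 16 mm thick, carrying three low bright aluminium stops, each 12 mm high and 12 mm thick. Origin: centre of its underside, on the bench; z up. When the dish is home, its centre is at x = +35, y = +30, z = +31 mm in this frame and its length lies along the stage's x.
- end_stop (a point): Centre of the end stop's inner face, at the plate's top (16 mm above the bench): a bar 70 mm long along the stage's y, face looking to the stage's -x, at stage x = +90, y = +25 mm. Axes as the stage's.
- side_stops (a point): Mid-way between the two short stops, in the plane of their inner faces, at the plate's top (16 mm above the bench): stage x = +35, y = +60 mm. Each stop is 20 mm long, centred 40 mm to either side of this point along the stage's x, face looking to the stage's -y; a finger may enter the 60 mm gap between them. Axes as the stage's.
- culture_dish: A round shallow white dish, 80 mm across, 18 mm high; origin at the centre of its underside. Not to be used.
- jar: A squat round amber jar with a white cap, 56 mm across, 55 mm high; origin at the centre of its underside. Not to be used.
- beaker: A white plastic beaker, 84 mm across, 110 mm high; origin at the centre of its underside. Not to be used.
- wash_bottle: A white bottle with a cap, 60 mm across, 130 mm high; origin at the centre of its underside. Not to be used.
- tally_counter: A small round steel hand counter, 48 mm across, 30 mm high, with a little side knob; origin at the centre of its underside. Not to be used.
- forceps: Steel forceps lying flat along their x, 110 mm long, about 25 mm wide, 6 mm high; origin near the middle. Not to be used.
Mind the look-alikes: they are no part of the job. What is shaped like the part that bears dish_mid but green is not meant.

How it is judged (in metres and radians):
At the end, for the whole second after the job is handed in: The dish stands upright on the stage in the stop corner, let go and at rest, its length along the stage's x within 0.05 rad, its long side within 3 mm of the two short stops and its end within 3 mm of the end stop (x of dish_mid in the frame of stage between 0.032 and 0.0365 m and y of dish_mid in the frame of stage between 0.027 and 0.0315 m and z of dish_mid in the frame of stage between 0.028 and 0.034 m and angle between the x axis of dish_mid and the x axis of stage, either way round below 0.05 rad and angle between dish_mid's own z axis and vertical below 0.05 rad and contact force between the fingers and dish below 0.1 N); the robot touches nothing.
It fails at once if the glass dish is squeezed by the jaws beyond 50 N a jaw (100 N in all) (contact force between the fingers and dish above 100 N).
It fails at once if the dish is pressed or knocked against the stage or its stops with more than 50 N (contact force between dish and stage above 50 N).
It fails at once if the dish is dropped or flung: out of the jaws it moves faster than 0.45 m/s (a fall of about 10 mm) (contact force between the fingers and dish below 0.5 N and linear speed of dish above 0.45 m/s).
It fails at once if another thing on the bench is moved by more than 25 mm (distance of any of jar, culture_dish, beaker, wash_bottle, tally_counter, forceps from where it was at the start of the episode above 0.025 m).
It also fails if it takes over 64 s, if anything falls off the work surface, if the arm or the gripper's body presses on something with over 40 N, if the wrist force passes 120 N, or if a joint passes its speed limit or range.

## Robot

A 6-joint arm with a two-finger parallel gripper is mounted at the origin on the work surface. World frame = base frame: x ahead of the robot, y to its left, z up, the work surface at z = 0. Lengths are in mm, angles in rad, forces in N, time in s.
With the tool pointing down it reaches from about 400 to 925 mm from the base axis. Payload 12.5 kg.
Tool frame: the origin (TCP) lies midway between the tips of the shut fingers; the grasp point (between the pads) lies 19 mm behind it; z points along the fingers, y is the line along which they close (so a half turn about z gives the same grasp; the last joint's range is limited). The gripper opens to 95 mm and grips with 3 to 60 N. Pads are 20 mm wide; open, the fingers measure 119 mm over their backs; the gripper's body (75 mm by 180 mm) begins 59 mm behind the grasp point.
Start: joints at [-1.354, 0.491, 1.559, -0, 1.092, -0.106], TCP at [198.288, -592.73, 214.661] pointing down, gripper open.
Joint ranges: [-3.1, 3.1], [-0.84, 2.19], [0.05, 2.79], [-1.13, 4.28], [0.06, 2.93], [-2.69, 2.69]. Speed limits (rad/s): [2.22, 2.22, 2.79, 3.14, 3.14, 3.14].

## Interface

Orientations are given as [roll, pitch, yaw] about the fixed x, y, z axes, in that order (R = Rz(yaw) Ry(pitch) Rx(roll)).
In Python, from cell import readout, eyes, env gives the robot as it stands.
- The arm moves only by the tool move_arm, never from a script. Its argument "plan" is a list of rows, each a list of 3 entries, a list of its own where there are three numbers: the turn, a rotation vector about the tool's x, y, z in degrees, then the shift along the tool's x, y, z in m, then the gripper command: -1 is shut, 1 is fully open, values between are in proportion. In form: [[[ax, ay, az], [x, y, z], jaw], ...]. A call has 1 to 5 rows; each row is the pose to reach, as a shift and turn from the pose commanded when the call began, along the tool's axes at that moment; what a row does not reach only later rows make up. A row lasts 1/8 s, in which the tool goes at most 62.5 mm and 10.7 degrees, less where a joint would pass 70% of its speed; a pose out of reach is approached as far as the arm can. A call with a gripper value outside its range is refused whole. The fingers move at their own pace and stop on an object; the grip force is fixed at half the most. Time passes only in rows, so rows that repeat a pose let the fingers close. It gives the time, the measured TCP pose, the force, the opening and the grip force at its end, in the units of the state.
- readout.state(): the state, without advancing time (a new reading comes with each control period).
- eyes.read_camera(name): name is "scene" or "top" or "wrist"; returns a dict with "img" (480x640x3 uint8, red, green, blue), "K" (3x3 intrinsics, pixels), "dist" ([k1, k2, p1, p2, k3] as OpenCV has them; the pictures are not rectified), "extrinsics" (4x4, takes a point from camera to world coordinates). Camera axes: x right, y up, looking along -z (the intrinsics and any distortion apply to the point x, -y, -z); pixel columns grow to the right and rows downward; lengths in mm; the calibration is good to about 2 mm. A picture is of the moment at which its call begins. There is no depth.
- env.job_done(): hands the job in; it is judged then, once.
Trained networks look in a picture, given as the dict that the camera call returned (one of the last four; its "shot" number tells which), for a name from the list of things; names that differ only in an ending like _2 or _b are one class to them, and where a whole thing is asked for, a point or a joint stands for the part that bears it (a point fixed in the world has none). Each returns a list of dicts, best first, with "score" (0 to 1); they miss things now and then, are a little off and sometimes report something else, mostly with a low value. They report only what shows in the picture. A call takes as long as a camera call. They do not tell look-alikes from the thing itself.
- eyes.cut_out(picture, name): "mask" (480x640 bool, what is visible of it) and "uv" ([column, row] in pixels, amid what is visible of it).
The state is a dict: "t": time; "joints": joint angles; "qvel": joint speeds; "tau": joint torques, N m; "eef_pos": TCP position; "tcp_rot": TCP orientation; "ft_force": force on the tool from outside, world axes, zero at the start; "moment": the same for the moment, N m; "opening": opening from 0.0 (shut) to 1.0 (fully open); "grip_force": force on a finger pad.
Only numpy, scipy, OpenCV 4.12 (cv2) and the standard library are available. Lean on these libraries where they do the work, as an engineer would, in place of code of your own. Each camera call takes 0.05 s, during which the arm holds its last target. There are 200 camera calls.

## Working session

There is one attempt and no reset: what is moved stays moved. The work goes in short steps, Python scripts to look and compute and a tool call to move; the robot and the scene stay as the last step left them, time stands still between calls to the robot, and variables do not carry over. Pictures are saved under pics/ and viewed, at most 10 in all, crops included, and the job is handed in when it is done.

Besides the shell and the picture viewer there is one more tool, called after "Request:" as name(argument=value, ...), one argument or row to a line, values as JSON. move_arm: Moves the arm, as the interface text tells. Its arguments: {"type":"object","properties":{"plan":{"type":"array","items":{"type":"array"}}},"required":["plan"]}

```bash
mkdir -p pics; python3 - <<'E'
from cell import readout, eyes, env
import cv2
s=readout.state(); print({k:s[k] for k in('t','eef_pos','tcp_rot','opening','ft_force')})
ims=[]
for c in("top","scene"):
    p=eyes.read_camera(c); ims.append(p["img"])
    print(c,p["K"],p["dist"],p["extrinsics"])
    for n in("dish_mid","stage","end_stop","side_stops","culture_dish"):
        print(n,[(round(d["score"],2),[int(v) for v in d["uv"]],int(d["mask"].sum())) for d in eyes.cut_out(p,n)])
    cv2.imwrite(f"pics/{c}0.png",p["img"][:,:,::-1])
E
```

```text
{'t': 0.0, 'eef_pos': array([ 198.22861646, -592.46093254,  214.03923831]), 'tcp_rot': array([-3.14044665e+00, -1.16965116e-04,  3.22817414e-01]), 'opening': 0.9991699030356476, 'ft_force': array([-0.05371993, -0.09027251, -0.6373526 ])}
top [[434.90964733   0.         321.10119143]
 [  0.         434.90964733 234.59364121]
 [  0.           0.           1.        ]] [-0.07498966  0.          0.          0.          0.        ] [[ 5.88352476e-02  9.69487047e-01 -2.37977478e-01  3.57212392e+02]
 [-9.98265123e-01  5.76811386e-02 -1.18164921e-02 -2.39967740e+01]
 [ 2.27087589e-03  2.38259843e-01  9.71198790e-01  8.82270259e+02]
 [ 0.00000000e+00  0.00000000e+00  0.00000000e+00  1.00000000e+00]]
dish_mid [(0.63, [500, 381], 2041), (0.6, [370, 281], 1774)]
stage [(0.68, [191, 240], 9333)]
end_stop [(0.94, [193, 241], 9254)]
side_stops [(0.64, [191, 243], 9304)]
culture_dish [(0.96, [481, 302], 1198)]
scene [[574.99005234   0.         322.1259587 ]
 [  0.         574.99005234 243.01087603]
 [  0.           0.           1.        ]] [-0.05495389  0.          0.          0.          0.        ] [[-7.42715755e-01 -4.95010484e-01  4.50930071e-01  1.14294544e+03]
 [ 6.69585495e-01 -5.43663292e-01  5.06048901e-01  6.74993468e+02]
 [-5.34538475e-03  6.77786726e-01  7.35239132e-01  1.04098800e+03]
 [ 0.00000000e+00  0.00000000e+00  0.00000000e+00  1.00000000e+00]]
dish_mid [(0.97, [306, 216], 1092), (0.86, [298, 142], 884), (0.38, [367, 216], 191)]
stage [(0.61, [214, 256], 1043), (0.57, [264, 170], 455)]
end_stop [(0.61, [395, 326], 7727)]
side_stops [(0.77, [400, 327], 7624)]
culture_dish [(0.6, [264, 171], 498), (0.33, [216, 259], 1101)]
```

View pics/top0.png

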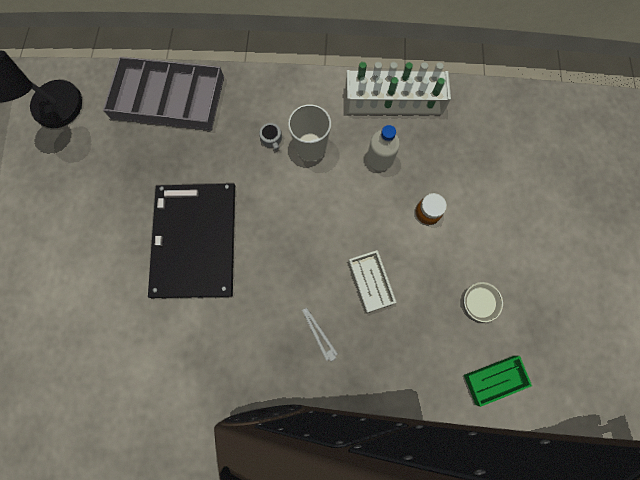

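View pics/scene0.png

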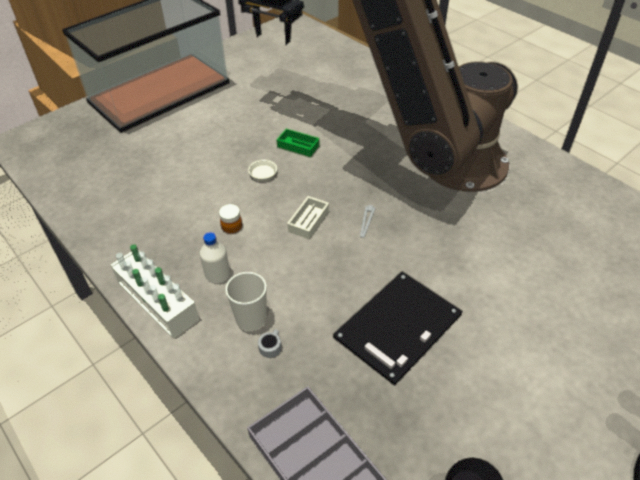

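Two dish-shaped candidates show in the top view: white (371,281) and green (498,381). A round white culture dish is at (482,302). By the description I choose the white rectangular one at (371,281). The stage is at (191,240), with the end stop at its top (180,193) and the side stops at its left (160,203) and (158,240).

```bash
cat > h.py <<'E'
import numpy as np, cv2
from scipy.optimize import minimize
def proj(p,X):
    E=np.asarray(p["extrinsics"]); Xc=(np.asarray(X,float)-E[:3,3])@E[:3,:3]; Xc=Xc*[1,-1,-1]
    return cv2.projectPoints(Xc.reshape(-1,1,3),np.zeros(3),np.zeros(3),p["K"],np.asarray(p["dist"]))[0].reshape(-1,2)
def pix2w(p,uv,z):
    n=cv2.undistortPoints(np.array([[uv]],float),p["K"],np.asarray(p["dist"]))[0,0]
    E=np.asarray(p["extrinsics"]); d=E[:3,:3]@[n[0],-n[1],-1]; return E[:3,3]+d*(z-E[2,3])/d[2]
def box(x,y,a,L,W,z0,z1):
    c,s=np.cos(a),np.sin(a)
    return np.array([[x+c*u-s*v,y+s*u+c*v,z] for z in(z0,z1) for u,v in((-L/2,-W/2),(L/2,-W/2),(L/2,W/2),(-L/2,W/2))])
def fit(views,L,W,z0,z1,x0):
    def cost(q):
        t=0
        for p,m in views:
            h=cv2.convexHull(proj(p,box(*q[:2],q[2]/100,L,W,z0,z1)).astype(np.float32))
            r=np.zeros((480,640),np.uint8); cv2.fillConvexPoly(r,np.round(h*16).astype(np.int32),255,cv2.LINE_AA,4)
            r=r/255.; t+=1-np.minimum(r,m).sum()/np.maximum(r,m).sum()
        return t/len(views)
    best=None
    q=np.array([x0[0],x0[1],x0[2]*100])
    for st in(15,4,1):
        S=np.vstack([q]+[q+st*e for e in np.eye(3)])
        r=minimize(cost,q,method="Nelder-Mead",options=dict(initial_simplex=S,xatol=.01,fatol=1e-6)); q=r.x
    return q[0],q[1],q[2]/100,1-r.fun
def seg(p,d,lo=None,hi=None,pad=4):
    m=cv2.dilate(d["mask"].astype(np.uint8),np.ones((pad*2+1,)*2)); g=p["img"].max(2)
    k=((g>=(lo or 0))&(g<=(hi or 255))&(m>0)).astype(np.uint8)
    c,_=cv2.findContours(k,cv2.RETR_EXTERNAL,cv2.CHAIN_APPROX_NONE); c=max(c,key=cv2.contourArea)
    return cv2.drawContours(np.zeros((480,640)),[c],-1,1,-1)
E
python3 - <<'E'
from cell import eyes
from h import *
V={}
for c in("top","scene"):
    p=eyes.read_camera(c)
    dd=[d for d in eyes.cut_out(p,"dish_mid") if p["img"][d["mask"]].astype(float).std(1).mean()<25]
    ss=eyes.cut_out(p,"end_stop")
    d,s=dd[0],ss[0]; print(c,d["uv"],s["uv"])
    V[c]=[(p,d["mask"].astype(float)),(p,s["mask"].astype(float))]
    if c=="top":
        rd=cv2.minAreaRect(np.argwhere(d["mask"])[:,::-1].astype(np.float32));print(rd, pix2w(p,d["uv"],15),pix2w(p,s["uv"],16))
        D0=pix2w(p,d["uv"],15);S0=pix2w(p,s["uv"],16)
        for n,uv in(("end",(180,193)),("s1",(160,203)),("s2",(158,240))): print(n,pix2w(p,uv,28))
        cv2.imwrite("pics/crop.png",cv2.resize(p["img"][220:330,310:430,::-1],None,fx=5,fy=5))
for k in(["top"],["scene"],["top","scene"]):
    for a in (.35,): print(k,"dish",fit([V[c][0] for c in k],110,60,0,30,(D0[0],D0[1],a)))
    print("stage",fit([V[c][1] for c in k],240,170,0,16,(S0[0],S0[1],0)))
E
```

```text
top [371.9, 281.8] [194.0, 239.2]
((371.47027587890625, 280.77838134765625), (57.64082717895508, 33.084659576416016), 72.89727020263672) [ 478.5187777  -120.81256552   15.        ] [544.20515409 247.02179112  16.        ]
end [638.31300431 285.77812598  28.        ]
s1 [614.19431459 324.95901951  28.        ]
s2 [535.49452254 317.29618126  28.        ]
scene [307.2, 219.2] [398.3, 327.4]
['top'] dish (np.float64(479.8923221723187), np.float64(-119.25810527093066), np.float64(0.3512614622397803), np.float64(0.9406835789774936))
stage (np.float64(546.6991568090568), np.float64(252.8745639503139), np.float64(0.08124744472737212), np.float64(0.9526345268892596))
['scene'] dish (np.float64(480.16962768635403), np.float64(-120.0360795785472), np.float64(0.40817048545945567), np.float64(0.938664143366842))
stage (np.float64(545.7243149280532), np.float64(250.83036727156275), np.float64(0.08618344895819159), np.float64(0.9565709460623137))
['top', 'scene'] dish (np.float64(480.29071415784233), np.float64(-119.70096718582488), np.float64(0.37339290112076734), np.float64(0.9334286010827977))
stage (np.float64(546.3202160767378), np.float64(251.79278089890812), np.float64(0.08475307866132802), np.float64(0.9536462321986996))
```

View pics/crop.png

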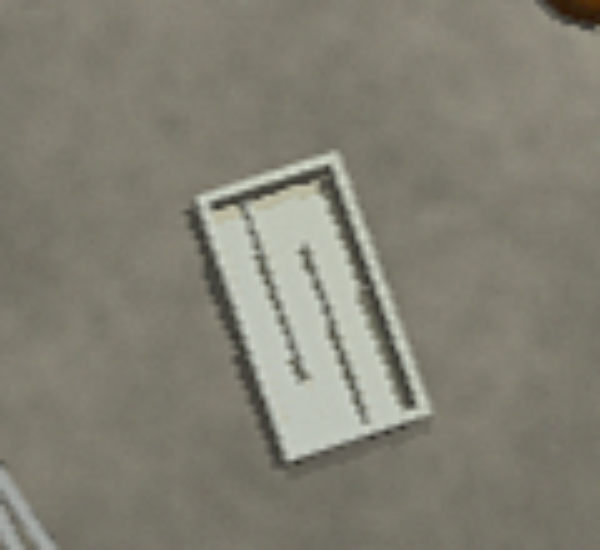

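The crop shows a plain white rectangular dish with two inner ribs that stop short of the rim, so this is the right one. Next I move above it for a wrist view.

Request:
move_arm(
  plan=[
    [[0,0,-2.9],[0.045,-0.038,0],1],
    [[0,0,-2.9],[0.09,-0.077,0],1],
    [[0,0,-2.9],[0.135,-0.116,0],1],
    [[0,0,-2.9],[0.18,-0.155,0],1],
    [[0,0,-2.9],[0.21,-0.18,0],1],
  ],
)

```text
t: 1.52
eef_pos: [341.2, -353.3, 214.9]
tcp_rot: [3.141, -0.0, 0.374]
ft_force: [1.1, -1.5, 0.1]
opening: 1.001
grip_force: 0.0
```

```bash
cat >> h.py <<'E'
def rel(s,x,y,z,yaw):
    from scipy.spatial.transform import Rotation as R
    r=R.from_euler('xyz',s["tcp_rot"]); t=R.from_euler('xyz',[np.pi,0,yaw])
    return (r.inv()*t).as_rotvec(degrees=True).round(2), (r.inv().apply(np.array([x,y,z])-s["eef_pos"])/1000).round(4)
E
python3 - <<'E'
from cell import readout
from h import *
s=readout.state();print(s["t"],s["eef_pos"],s["tcp_rot"],s["ft_force"]); print(rel(s,480.3,-119.7,214,.373))
E
```

```text
1.525 [ 341.18113247 -353.29641197  214.89075897] [ 3.14132512e+00 -1.69428023e-04  3.74406838e-01] [ 1.0841724  -1.47190687  0.08004423]
(array([ 0.02, -0.01,  0.08]), array([ 0.2149, -0.1665,  0.0009]))
```

Request:
move_arm(
  plan=[
    [[0,0,0],[0.045,-0.035,0],1],
    [[0,0,0],[0.09,-0.07,0],1],
    [[0,0,0],[0.135,-0.105,0],1],
    [[0,0,0],[0.18,-0.14,0],1],
    [[0,0,0],[0.2149,-0.1665,0],1],
  ],
)

```text
t: 2.15
eef_pos: [480.6, -120.0, 214.9]
tcp_rot: [3.141, -0.0, 0.374]
ft_force: [-1.0, -0.7, 0.3]
opening: 1.003
grip_force: 0.0
```

Request:
move_arm(
  plan=[
    [[0,0,0],[0,0,0],1],
    [[0,0,0],[0,0,0],1],
  ],
)

```text
t: 2.4
eef_pos: [479.5, -122.2, 214.6]
tcp_rot: [3.141, 0.0, 0.374]
ft_force: [-0.9, 0.3, 0.3]
opening: 1.0
grip_force: 0.0
```

```bash
python3 - <<'E'
from cell import readout,eyes
from h import *
s=readout.state();print(s["t"],s["eef_pos"],s["tcp_rot"],s["opening"])
for c in("wrist","top"):
    p=eyes.read_camera(c); print(c,p["extrinsics"][:3,3],p["K"][0,0])
    r=eyes.cut_out(p,"dish_mid"); print([(round(d["score"],2),d["uv"],d["mask"].sum()) for d in r])
    if c=="wrist":
        ov=p["img"].copy()
        q=fit([(p,r[0]["mask"].astype(float))],110,60,0,30,(480.3,-119.7,.373)); print(q)
        cv2.polylines(ov,[np.round(proj(p,box(*q[:3],110,60,30,30)[:4])).astype(int)],True,(255,0,0))
        cv2.imwrite("pics/w1.png",ov[:,:,::-1])
E
```

```text
2.4 [ 479.47668857 -122.22888124  214.60088416] [3.14141761e+00 2.31835284e-04 3.73985290e-01] 1.0004448696839183
wrist [550.0319224  -96.03153956 385.43511158] 410.59109347317985
[(0.93, [322.0, 202.1], np.int64(8557)), (0.7, [449.1, 405.2], np.int64(396))]
(np.float64(481.546055157576), np.float64(-120.91247907643475), np.float64(0.3713510021484676), np.float64(0.9792980346354963))
top [357.21239215 -23.99677402 882.27025922] 434.9096473259028
[(0.84, [509.6, 378.8], np.int64(1407))]
```

View pics/w1.png

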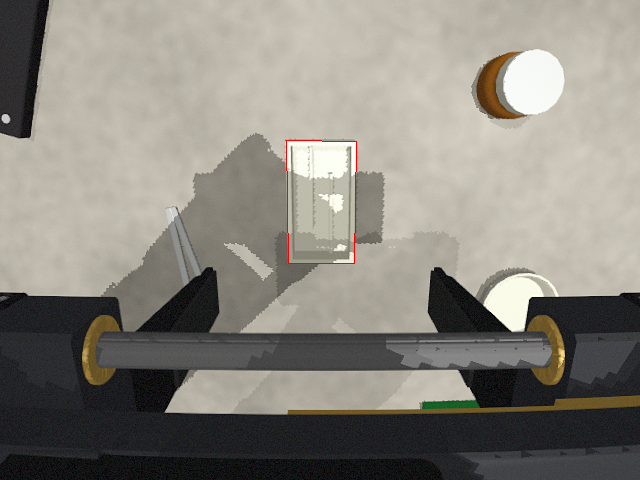

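The red fitted outline sits tightly on the white dish at (322,202), and the jar at (520,85) and culture dish at (515,290) are clear of the fingers. I descend now.

Request:
move_arm(
  plan=[
    [[0,0,0],[0.0023,-0.0005,0.04],1],
    [[0,0,0],[0.0023,-0.0005,0.08],1],
    [[0,0,0],[0.0023,-0.0005,0.12],1],
    [[0,0,0],[0.0023,-0.0005,0.15],1],
    [[0,0,0],[0.0023,-0.0005,0.16],1],
  ],
)

```text
t: 3.22
eef_pos: [480.9, -121.2, 53.4]
tcp_rot: [-3.14, 0.002, 0.372]
ft_force: [0.4, -0.4, 0.9]
opening: 1.0
grip_force: 0.0
```

Request:
move_arm(
  plan=[
    [[0,0,0],[0,0,0.012],1],
    [[0,0,0],[0,0,0.024],1],
    [[0,0,0],[0,0,0.036],1],
    [[0,0,0],[0,0,0.046],1],
    [[0,0,0],[0,0,0.046],1],
  ],
)

```text
t: 3.85
eef_pos: [481.4, -120.6, 8.0]
tcp_rot: [-3.141, 0.001, 0.373]
ft_force: [0.9, -1.2, 1.0]
opening: 0.998
grip_force: 0.0
```

Request:
move_arm(
  plan=[
    [[0,0,0],[0,0,0],0.6],
    [[0,0,0],[0,0,0],0.4],
    [[0,0,0],[0,0,0],0.34],
    [[0,0,0],[0,0,0],0.3],
    [[0,0,0],[0,0,0],0.28],
  ],
)

```text
t: 4.47
eef_pos: [481.5, -120.5, 8.7]
tcp_rot: [-3.141, 0.0, 0.373]
ft_force: [-1.7, 1.8, 1.7]
opening: 0.645
grip_force: 1.3
```

Request:
move_arm(
  plan=[
    [[0,0,0],[0,0,0],0.2],
    [[0,0,0],[0,0,0],0.2],
    [[0,0,0],[0,0,0],0.2],
    [[0,0,0],[0,0,0],0.2],
  ],
)

```text
t: 4.97
eef_pos: [481.4, -120.5, 8.7]
tcp_rot: [-3.141, 0.0, 0.373]
ft_force: [-2.3, 4.4, 5.9]
opening: 0.63
grip_force: 30.0
```

Request:
move_arm(
  plan=[
    [[0,0,0],[0,0,-0.01],0.2],
    [[0,0,0],[0,0,-0.035],0.2],
    [[0,0,0],[0,0,-0.07],0.2],
    [[0,0,0],[0,0,-0.105],0.2],
    [[0,0,0],[0,0,-0.13],0.2],
  ],
)

```text
t: 5.6
eef_pos: [482.0, -121.0, 140.6]
tcp_rot: [3.14, -0.001, 0.373]
ft_force: [-0.5, -0.1, -2.6]
opening: 0.629
grip_force: 30.0
```

```bash
python3 - <<'E'
from cell import readout
from h import *
s=readout.state();print(s["t"],s["eef_pos"],s["opening"],s["grip_force"],s["ft_force"]); print(rel(s,500,225,140,.085))
E
```

```text
5.6 [ 482.00758427 -121.04676986  140.61002599] 0.6291183737305669 29.99951273202896 [-0.45974256 -0.05159573 -2.6296605 ]
(array([ 0.09, -0.1 , 16.52]), array([ 1.430e-01, -3.156e-01,  3.000e-04]))
```

Request:
move_arm(
  plan=[
    [[0,0,3],[0.012,-0.025,0],0.2],
    [[0,0,7],[0.028,-0.06,0],0.2],
    [[0,0,11],[0.044,-0.1,0],0.2],
    [[0,0,14],[0.062,-0.14,0],0.2],
    [[0,0,16.5],[0.08,-0.178,0],0.2],
  ],
)

```text
t: 6.22
eef_pos: [491.4, 75.4, 139.1]
tcp_rot: [3.141, -0.001, 0.084]
ft_force: [0.9, 0.2, -1.7]
opening: 0.63
grip_force: 30.0
```

```bash
python3 - <<'E'
from cell import readout
from h import *
s=readout.state();print(s["t"],s["eef_pos"],s["opening"]); print(rel(s,500,225,140,.085))
E
```

```text
6.225 [491.38114351  75.41247749 139.12190015] 0.6297573927888942
(array([ 0.02, -0.06, -0.07]), array([ 0.0211, -0.1483, -0.0009]))
```

Request:
move_arm(
  plan=[
    [[0,0,0],[0.005,-0.04,0],0.2],
    [[0,0,0],[0.01,-0.08,0],0.2],
    [[0,0,0],[0.015,-0.115,0],0.2],
    [[0,0,0],[0.02,-0.14,0],0.2],
    [[0,0,0],[0.021,-0.148,0],0.2],
  ],
)

```text
t: 6.85
eef_pos: [499.6, 224.5, 138.8]
tcp_rot: [3.141, -0.001, 0.087]
ft_force: [-0.1, -0.8, -2.6]
opening: 0.628
grip_force: 30.0
```

Request:
move_arm(
  plan=[
    [[0,0,0],[0,0,0],0.2],
    [[0,0,0],[0,0,0],0.2],
    [[0,0,0],[0,0,0],0.2],
  ],
)

```text
t: 7.22
eef_pos: [499.6, 222.7, 138.7]
tcp_rot: [3.141, -0.0, 0.084]
ft_force: [0.1, 0.6, -2.5]
opening: 0.632
grip_force: 30.0
```

```bash
python3 - <<'E'
from cell import readout,eyes
from h import *
s=readout.state();print(s["t"],s["eef_pos"],s["tcp_rot"],s["opening"],s["ft_force"])
p=eyes.read_camera("wrist"); np.savez("w2.npz",**{k:p[k] for k in("img","K","dist","extrinsics")})
for n in("end_stop","dish_mid"): print(n,[(round(d["score"],2),d["uv"],d["mask"].sum()) for d in eyes.cut_out(p,n)])
X,Y,A=546.3,251.8,.085
def W(u,v,z): c,sn=np.cos(A),np.sin(A); return [X+c*u-sn*v,Y+sn*u+c*v,z]
ov=p["img"].copy()
for u0,u1,v0,v1 in((90,102,-10,60),(-15,5,60,72),(65,85,60,72)):
    for z,col in((28,(255,0,0)),):
        cv2.polylines(ov,[np.round(proj(p,[W(u0,v0,z),W(u1,v0,z),W(u1,v1,z),W(u0,v1,z)])).astype(int)],True,col)
cv2.imwrite("pics/w2.png",ov[:,:,::-1])
E
```

```text
7.225 [499.59452956 222.71859568 138.68951792] [ 3.14144188e+00 -3.00632789e-05  8.44683890e-02] 0.6319340905098577 [ 0.12284681  0.6343911  -2.47345809]
end_stop [(0.94, [259.3, 97.9], np.int64(50377))]
dish_mid [(0.78, [321.6, 267.3], np.int64(30823))]
```

View pics/w2.png

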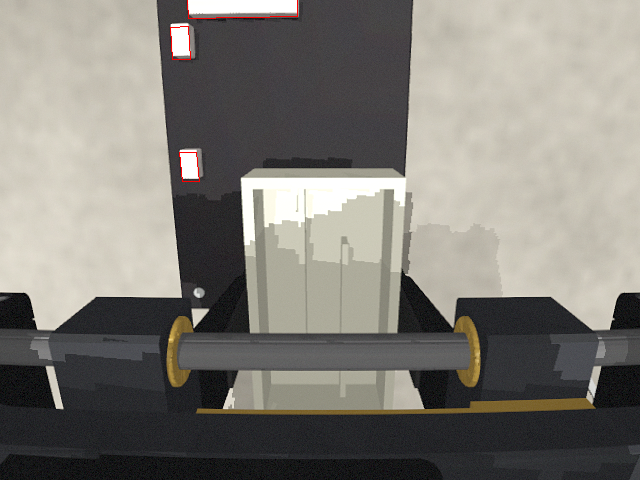

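The wrist view shows the projected stops lying on the real ones: end stop (243,8), side stops (181,42) and (190,165). The stage pose is therefore good to 1–2 mm. The dish is held square in the jaws at (322,267). I move to about 8 mm short of both stops and lower.

Request:
move_arm(
  plan=[
    [[0,0,0],[0.015,-0.01,0],0.2],
    [[0,0,0],[0.035,-0.022,0],0.2],
    [[0,0,0],[0.055,-0.035,0],0.2],
    [[0,0,0],[0.07,-0.044,0],0.2],
    [[0,0,0],[0.076,-0.047,0],0.2],
  ],
)

```text
t: 8.0
eef_pos: [571.6, 277.0, 138.3]
tcp_rot: [3.141, 0.0, 0.086]
ft_force: [0.1, 0.2, -2.5]
opening: 0.626
grip_force: 30.0
```

Request:
move_arm(
  plan=[
    [[0,0,0],[0,0,0.02],0.2],
    [[0,0,0],[0,0,0.045],0.2],
    [[0,0,0],[0,0,0.07],0.2],
    [[0,0,0],[0,0,0.09],0.2],
    [[0,0,0],[0,0,0.1],0.2],
  ],
)

```text
t: 8.62
eef_pos: [570.7, 276.3, 37.6]
tcp_rot: [3.141, 0.001, 0.085]
ft_force: [-0.4, -0.2, -2.5]
opening: 0.628
grip_force: 30.0
```

Request:
move_arm(
  plan=[
    [[0,0,0],[0,0,0.002],0.2],
    [[0,0,0],[0,0,0.004],0.2],
    [[0,0,0],[0,0,0.006],0.2],
    [[0,0,0],[0,0,0.008],0.2],
    [[0,0,0],[0,0,0.008],0.2],
  ],
)

```text
t: 9.25
eef_pos: [571.2, 276.8, 30.6]
tcp_rot: [3.141, -0.0, 0.085]
ft_force: [0.9, -0.0, -1.3]
opening: 0.628
grip_force: 30.0
```

Request:
move_arm(
  plan=[
    [[0,0,0],[0,0,0.001],0.2],
    [[0,0,0],[0,0,0.002],0.2],
    [[0,0,0],[0,0,0.003],0.2],
    [[0,0,0],[0,0,0.004],0.2],
    [[0,0,0],[0,0,0.004],0.2],
  ],
)

```text
t: 9.88
eef_pos: [571.2, 276.8, 26.5]
tcp_rot: [3.141, 0.0, 0.085]
ft_force: [0.5, -0.5, -1.6]
opening: 0.627
grip_force: 30.0
```

Request:
move_arm(
  plan=[
    [[0,0,0],[0,0,0.0003],0.2],
    [[0,0,0],[0,0,0.0006],0.2],
    [[0,0,0],[0,0,0.0009],0.2],
    [[0,0,0],[0,0,0.0012],0.2],
    [[0,0,0],[0,0,0.0012],0.2],
  ],
)

```text
t: 10.5
eef_pos: [571.2, 276.8, 25.3]
tcp_rot: [3.141, 0.0, 0.085]
ft_force: [-0.8, 0.9, -2.3]
opening: 0.631
grip_force: 30.0
```

Request:
move_arm(
  plan=[
    [[0,0,0],[0,0,0.0003],0.2],
    [[0,0,0],[0,0,0.0006],0.2],
    [[0,0,0],[0,0,0.0006],0.2],
  ],
)

```text
t: 10.88
eef_pos: [571.2, 276.8, 24.8]
tcp_rot: [3.141, -0.0, 0.085]
ft_force: [0.7, 0.5, -2.2]
opening: 0.631
grip_force: 30.0
```

Request:
move_arm(
  plan=[
    [[0,0,0],[0,0,0.0003],0.2],
    [[0,0,0],[0,0,0.0005],0.2],
    [[0,0,0],[0,0,0.0005],0.2],
  ],
)

```text
t: 11.25
eef_pos: [571.2, 276.8, 24.7]
tcp_rot: [3.142, -0.0, 0.085]
ft_force: [-1.9, -0.9, 5.0]
opening: 0.631
grip_force: 30.0
```

The dish touches the plate at about 7 N. I slide it along +x.

Request:
move_arm(
  plan=[
    [[0,0,0],[0.0012,0,-0.0001],0.2],
    [[0,0,0],[0.0024,0,-0.0001],0.2],
    [[0,0,0],[0.0036,0,-0.0001],0.2],
    [[0,0,0],[0.0045,0,-0.0001],0.2],
    [[0,0,0],[0.0045,0,-0.0001],0.2],
  ],
)

```text
t: 11.88
eef_pos: [575.3, 277.2, 24.7]
tcp_rot: [3.142, 0.001, 0.086]
ft_force: [-3.9, -1.2, 5.7]
opening: 0.628
grip_force: 30.0
```

Request:
move_arm(
  plan=[
    [[0,0,0],[0.0003,0,0],0.2],
    [[0,0,0],[0.0006,0,0],0.2],
    [[0,0,0],[0.0009,0,0],0.2],
    [[0,0,0],[0.001,0,0],0.2],
    [[0,0,0],[0.001,0,0],0.2],
  ],
)

```text
t: 12.5
eef_pos: [576.2, 277.3, 24.7]
tcp_rot: [3.141, 0.001, 0.086]
ft_force: [-5.1, -1.0, 5.9]
opening: 0.63
grip_force: 30.0
```

Request:
move_arm(
  plan=[
    [[0,0,0],[0.0003,0,0],0.2],
    [[0,0,0],[0.0006,0,0],0.2],
    [[0,0,0],[0.0008,0,0],0.2],
    [[0,0,0],[0.0008,0,0],0.2],
  ],
)

```text
t: 13.0
eef_pos: [577.0, 277.4, 24.7]
tcp_rot: [3.141, 0.001, 0.086]
ft_force: [-4.9, -1.0, 5.9]
opening: 0.628
grip_force: 30.0
```

Request:
move_arm(
  plan=[
    [[0,0,0],[0.0003,0,0],0.2],
    [[0,0,0],[0.0006,0,0],0.2],
    [[0,0,0],[0.0008,0,0],0.2],
    [[0,0,0],[0.0008,0,0],0.2],
  ],
)

```text
t: 13.5
eef_pos: [577.8, 277.5, 24.8]
tcp_rot: [3.142, 0.001, 0.086]
ft_force: [-4.6, -0.7, 6.8]
opening: 0.63
grip_force: 30.0
```

Request:
move_arm(
  plan=[
    [[0,0,0],[0.0003,0,0],0.2],
    [[0,0,0],[0.0006,0,0],0.2],
    [[0,0,0],[0.0006,0,0],0.2],
  ],
)

```text
t: 13.88
eef_pos: [578.3, 277.5, 24.7]
tcp_rot: [3.141, 0.001, 0.086]
ft_force: [-4.8, -1.1, 6.2]
opening: 0.629
grip_force: 30.0
```

Request:
move_arm(
  plan=[
    [[0,0,0],[0.0003,0,0],0.2],
    [[0,0,0],[0.0006,0,0],0.2],
    [[0,0,0],[0.0006,0,0],0.2],
  ],
)

```text
t: 14.25
eef_pos: [579.0, 277.6, 24.7]
tcp_rot: [3.141, 0.001, 0.086]
ft_force: [-5.1, -0.5, 5.9]
opening: 0.629
grip_force: 30.0
```

Request:
move_arm(
  plan=[
    [[0,0,0],[0.0003,0,0],0.2],
    [[0,0,0],[0.0006,0,0],0.2],
    [[0,0,0],[0.0006,0,0],0.2],
  ],
)

```text
t: 14.62
eef_pos: [579.6, 277.6, 24.7]
tcp_rot: [3.142, 0.001, 0.086]
ft_force: [-5.3, -1.5, 6.2]
opening: 0.63
grip_force: 30.0
```

Request:
move_arm(
  plan=[
    [[0,0,0],[0.0003,0,0],0.2],
    [[0,0,0],[0.0006,0,0],0.2],
    [[0,0,0],[0.0006,0,0],0.2],
  ],
)

```text
t: 15.0
eef_pos: [580.2, 277.7, 24.7]
tcp_rot: [3.141, 0.001, 0.086]
ft_force: [-5.8, -0.4, 6.1]
opening: 0.629
grip_force: 30.0
```

Request:
move_arm(
  plan=[
    [[0,0,0],[0.0003,0,0],0.2],
    [[0,0,0],[0.0006,0,0],0.2],
    [[0,0,0],[0.0006,0,0],0.2],
  ],
)

```text
t: 15.38
eef_pos: [580.7, 277.7, 24.7]
tcp_rot: [3.141, 0.001, 0.086]
ft_force: [-4.3, -0.7, 6.9]
opening: 0.627
grip_force: 30.0
```

Past the estimate with no stop contact yet, so I check with a picture.

```bash
python3 - <<'E'
from cell import readout,eyes
import cv2
p=eyes.read_camera("wrist"); a=cv2.resize(p["img"][60:290,160:480,::-1],None,fx=2.4,fy=2.4,interpolation=2)
cv2.imwrite("pics/w3.png",a)
E
```

```text
(no output)
```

View pics/w3.png

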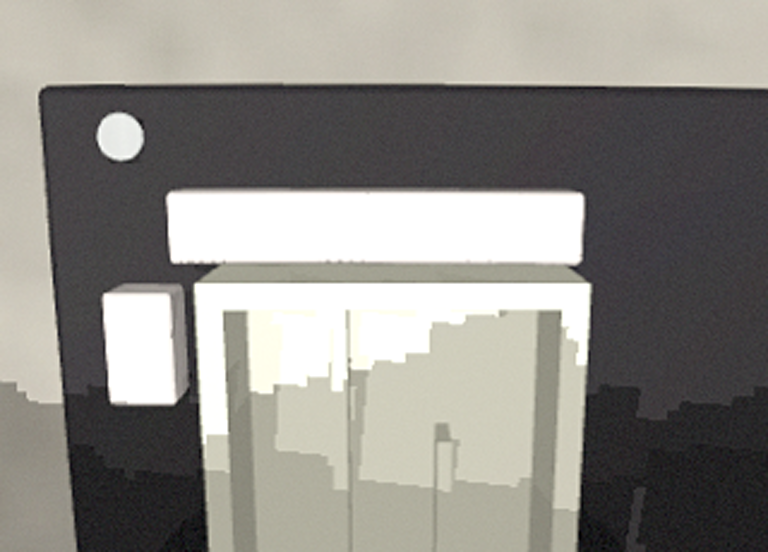

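The crop shows the dish's leading face (crop row ~265) nearly meeting the end stop's edge, and roughly 5 mm of side gap at crop column 187–200. The dish is parallel to the stops. I continue in small steps.

Request:
move_arm(
  plan=[
    [[0,0,0],[0.0003,0,0],0.2],
    [[0,0,0],[0.0005,0,0],0.2],
    [[0,0,0],[0.0005,0,0],0.2],
  ],
)

```text
t: 15.8
eef_pos: [581.2, 277.8, 24.7]
tcp_rot: [3.141, 0.001, 0.086]
ft_force: [-5.7, -0.2, 5.8]
opening: 0.631
grip_force: 30.0
```

Request:
move_arm(
  plan=[
    [[0,0,0],[0.0003,0,0],0.2],
    [[0,0,0],[0.0005,0,0],0.2],
    [[0,0,0],[0.0005,0,0],0.2],
  ],
)

```text
t: 16.18
eef_pos: [581.4, 277.8, 24.7]
tcp_rot: [3.141, 0.002, 0.086]
ft_force: [-7.1, -0.8, 7.9]
opening: 0.63
grip_force: 30.0
```

Request:
move_arm(
  plan=[
    [[0,0,0],[0.0003,0,0],0.2],
    [[0,0,0],[0.0005,0,0],0.2],
    [[0,0,0],[0.0005,0,0],0.2],
  ],
)

```text
t: 16.55
eef_pos: [581.3, 277.8, 24.7]
tcp_rot: [3.141, 0.003, 0.086]
ft_force: [-8.3, -1.5, 9.5]
opening: 0.627
grip_force: 30.0
```

The x motion has stalled and the force is rising, so the end is in contact. I ease the command back and slide along +y (tool -y).

Request:
move_arm(
  plan=[
    [[0,0,0],[-0.0005,0,0],0.2],
    [[0,0,0],[-0.0005,-0.001,0],0.2],
    [[0,0,0],[-0.0005,-0.002,0],0.2],
    [[0,0,0],[-0.0005,-0.003,0],0.2],
    [[0,0,0],[-0.0005,-0.003,0],0.2],
  ],
)

```text
t: 17.18
eef_pos: [581.3, 279.5, 24.7]
tcp_rot: [3.14, 0.002, 0.085]
ft_force: [-5.5, -8.8, 9.1]
opening: 0.626
grip_force: 30.0
```

Request:
move_arm(
  plan=[
    [[0,0,0],[0,-0.0003,0],0.2],
    [[0,0,0],[0,-0.0006,0],0.2],
    [[0,0,0],[0,-0.001,0],0.2],
    [[0,0,0],[0,-0.001,0],0.2],
  ],
)

```text
t: 17.68
eef_pos: [581.2, 280.3, 24.8]
tcp_rot: [3.14, 0.002, 0.085]
ft_force: [-5.7, -10.8, 9.4]
opening: 0.628
grip_force: 30.0
```

Request:
move_arm(
  plan=[
    [[0,0,0],[0,-0.0003,0],0.2],
    [[0,0,0],[0,-0.0006,0],0.2],
    [[0,0,0],[0,-0.0006,0],0.2],
  ],
)

```text
t: 18.05
eef_pos: [581.2, 280.9, 24.8]
tcp_rot: [3.14, 0.002, 0.085]
ft_force: [-6.0, -11.3, 9.3]
opening: 0.628
grip_force: 30.0
```

Request:
move_arm(
  plan=[
    [[0,0,0],[0,-0.0003,0],0.2],
    [[0,0,0],[0,-0.0006,0],0.2],
    [[0,0,0],[0,-0.0006,0],0.2],
  ],
)

```text
t: 18.42
eef_pos: [581.1, 281.5, 24.8]
tcp_rot: [3.14, 0.002, 0.085]
ft_force: [-5.0, -10.1, 9.0]
opening: 0.627
grip_force: 30.0
```

Request:
move_arm(
  plan=[
    [[0,0,0],[0,-0.0003,-0.0002],0.2],
    [[0,0,0],[0,-0.0006,-0.0002],0.2],
    [[0,0,0],[0,-0.0006,-0.0002],0.2],
  ],
)

```text
t: 18.8
eef_pos: [581.1, 282.3, 24.8]
tcp_rot: [3.14, 0.002, 0.085]
ft_force: [-4.7, -7.6, 6.6]
opening: 0.626
grip_force: 30.0
```

Request:
move_arm(
  plan=[
    [[0,0,0],[0,-0.0003,0],0.2],
    [[0,0,0],[0,-0.0006,0],0.2],
    [[0,0,0],[0,-0.0006,0],0.2],
  ],
)

```text
t: 19.18
eef_pos: [581.0, 282.9, 24.8]
tcp_rot: [3.14, 0.002, 0.085]
ft_force: [-5.4, -8.3, 7.3]
opening: 0.628
grip_force: 30.0
```

Request:
move_arm(
  plan=[
    [[0,0,0],[0,-0.0003,0],0.2],
    [[0,0,0],[0,-0.0006,0],0.2],
    [[0,0,0],[0,-0.0006,0],0.2],
  ],
)

```text
t: 19.55
eef_pos: [581.0, 283.5, 24.8]
tcp_rot: [3.14, 0.002, 0.085]
ft_force: [-4.3, -8.7, 6.2]
opening: 0.632
grip_force: 30.0
```

Request:
move_arm(
  plan=[
    [[0,0,0],[0,-0.0003,0],0.2],
    [[0,0,0],[0,-0.0006,0],0.2],
    [[0,0,0],[0,-0.0006,0],0.2],
  ],
)

```text
t: 19.92
eef_pos: [580.9, 284.1, 24.8]
tcp_rot: [3.14, 0.002, 0.085]
ft_force: [-5.5, -8.7, 6.2]
opening: 0.629
grip_force: 30.0
```

Request:
move_arm(
  plan=[
    [[0,0,0],[0,-0.0003,0],0.2],
    [[0,0,0],[0,-0.0005,0],0.2],
    [[0,0,0],[0,-0.0005,0],0.2],
  ],
)

```text
t: 20.3
eef_pos: [580.8, 284.6, 24.8]
tcp_rot: [3.14, 0.002, 0.085]
ft_force: [-4.6, -8.9, 7.3]
opening: 0.629
grip_force: 30.0
```

Request:
move_arm(
  plan=[
    [[0,0,0],[0,-0.0003,0],0.2],
    [[0,0,0],[0,-0.0005,0],0.2],
    [[0,0,0],[0,-0.0005,0],0.2],
  ],
)

```text
t: 20.68
eef_pos: [580.8, 285.1, 24.7]
tcp_rot: [3.14, 0.002, 0.085]
ft_force: [-3.9, -9.1, 6.2]
opening: 0.628
grip_force: 30.0
```

Request:
move_arm(
  plan=[
    [[0,0,0],[0,-0.0003,0],0.2],
    [[0,0,0],[0,-0.0005,0],0.2],
    [[0,0,0],[0,-0.0005,0],0.2],
  ],
)

```text
t: 21.05
eef_pos: [580.8, 285.6, 24.8]
tcp_rot: [3.14, 0.002, 0.085]
ft_force: [-4.5, -8.5, 6.3]
opening: 0.63
grip_force: 30.0
```

Request:
move_arm(
  plan=[
    [[0,0,0],[0,-0.0003,0],0.2],
    [[0,0,0],[0,-0.0005,0],0.2],
    [[0,0,0],[0,-0.0005,0],0.2],
  ],
)

```text
t: 21.42
eef_pos: [580.7, 285.9, 24.8]
tcp_rot: [3.14, 0.002, 0.085]
ft_force: [-4.7, -11.4, 7.7]
opening: 0.627
grip_force: 30.0
```

Request:
move_arm(
  plan=[
    [[0,0,0],[0,-0.0003,0],0.2],
    [[0,0,0],[0,-0.0005,0],0.2],
    [[0,0,0],[0,-0.0005,0],0.2],
  ],
)

```text
t: 21.8
eef_pos: [580.8, 285.9, 24.8]
tcp_rot: [3.139, 0.003, 0.085]
ft_force: [-5.1, -13.3, 8.7]
opening: 0.631
grip_force: 30.0
```

```bash
python3 - <<'E'
from cell import readout,eyes
import cv2
p=eyes.read_camera("wrist"); a=cv2.resize(p["img"][60:290,160:480,::-1],None,fx=2.4,fy=2.4,interpolation=2)
cv2.imwrite("pics/w4.png",a)
E
```

```text
(no output)
```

View pics/w4.png

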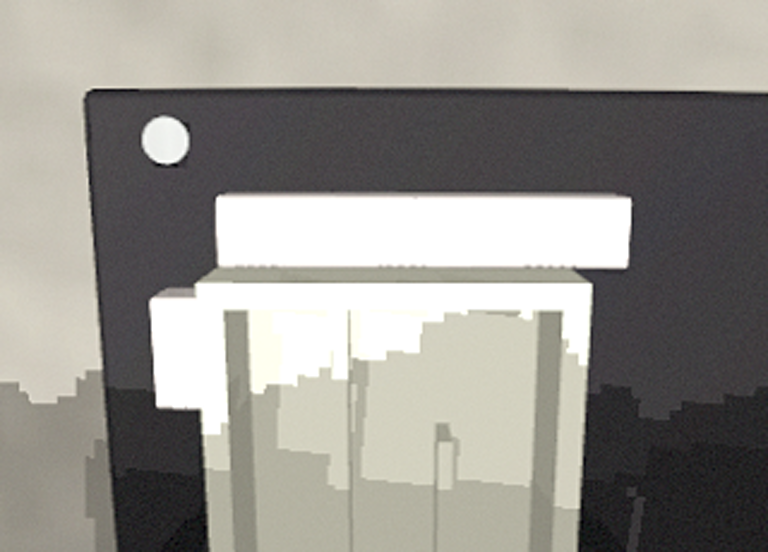

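The crop shows the dish's long side against the side stop (crop ~200,350) and its end against the end stop (crop row 268). The y motion has stalled with the force rising. I ease off, open, and lift away.

Request:
move_arm(
  plan=[
    [[0,0,0],[0,0.0004,-0.0002],0.2],
    [[0,0,0],[0,0.0005,-0.0003],0.2],
    [[0,0,0],[0,0.0005,-0.0003],0.4],
    [[0,0,0],[0,0.0005,-0.0003],0.66],
    [[0,0,0],[0,0.0005,-0.0003],0.7],
  ],
)

```text
t: 22.48
eef_pos: [581.6, 287.5, 24.9]
tcp_rot: [-3.142, -0.0, 0.086]
ft_force: [-0.1, 0.4, -0.1]
opening: 0.829
grip_force: 0.0
```

Request:
move_arm(
  plan=[
    [[0,0,0],[0,0,0],0.8],
    [[0,0,0],[0,0,0],0.9],
    [[0,0,0],[0,0,0],0.9],
    [[0,0,0],[0,0,0],0.9],
  ],
)

```text
t: 22.98
eef_pos: [581.4, 287.3, 24.9]
tcp_rot: [3.141, 0.0, 0.085]
ft_force: [0.7, -0.0, -0.0]
opening: 0.948
grip_force: 0.0
```

Request:
move_arm(
  plan=[
    [[0,0,0],[0,0,-0.01],0.9],
    [[0,0,0],[0,0,-0.03],0.9],
    [[0,0,0],[0,0,-0.06],0.9],
    [[0,0,0],[-0.03,0,-0.1],0.9],
    [[0,0,0],[-0.06,0,-0.13],0.9],
  ],
)

```text
t: 23.6
eef_pos: [521.3, 282.2, 157.8]
tcp_rot: [-3.141, -0.002, 0.085]
ft_force: [0.9, 0.6, -0.1]
opening: 0.946
grip_force: 0.0
```

Request:
move_arm(
  plan=[
    [[0,0,0],[0,0,0],0.9],
    [[0,0,0],[0,0,0],0.9],
    [[0,0,0],[0,0,0],0.9],
  ],
)

```text
t: 23.98
eef_pos: [522.1, 282.0, 154.1]
tcp_rot: [3.141, 0.001, 0.085]
ft_force: [-0.9, -1.0, 0.3]
opening: 0.948
grip_force: 0.0
```

```bash
python3 - <<'E'
from cell import readout,eyes
from h import *
p=eyes.read_camera("wrist"); print(readout.state()["eef_pos"])
r=eyes.cut_out(p,"dish_mid"); print([(round(d["score"],2),d["uv"],d["mask"].sum()) for d in r])
q=fit([(p,r[0]["mask"].astype(float))],110,60,16,46,(581,286,.085)); print(q)
cv2.imwrite("pics/w5.png",p["img"][:,:,::-1])
E
```

```text
[522.02615042 281.98630589 153.92709585]
[(0.7, [326.8, 137.3], np.int64(15122))]
(np.float64(581.1541140321449), np.float64(284.5977925913356), np.float64(0.08831620931857419), np.float64(0.9817983535840287))
```

View pics/w5.png

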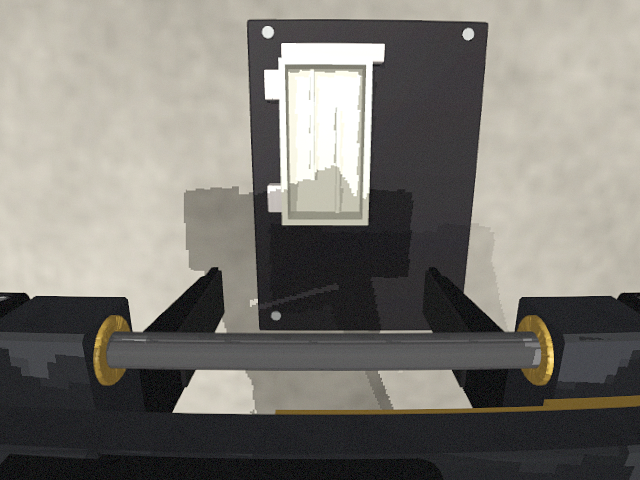

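The dish sits in the stop corner at (326,145), released, with the stops at (330,52), (272,85) and (274,198). I do one relative check against the plate in the same view.

```bash
python3 - <<'E'
from cell import readout,eyes
from h import *
p=eyes.read_camera("wrist")
d=eyes.cut_out(p,"dish_mid")[0]["mask"]; s=eyes.cut_out(p,"end_stop")[0]["mask"]
m=(d|s).astype(np.uint8); c=max(cv2.findContours(m,0,1)[0],key=cv2.contourArea); m=cv2.drawContours(np.zeros((480,640)),[c],-1,1,-1)
m[330:]=0
S=fit([(p,m)],240,170,0,16,(548,252,.085)); D=fit([(p,d.astype(float))],110,60,16,46,(581,285,.085))
c_,s_=np.cos(S[2]),np.sin(S[2]); e=np.array(D[:2])-S[:2]
print(S,D,"rel",c_*e[0]+s_*e[1],-s_*e[0]+c_*e[1],D[2]-S[2])
E
```

```text
(np.float64(548.5858024537852), np.float64(251.75003918947706), np.float64(0.08294995053976852), np.float64(0.9587703351316286)) (np.float64(580.8478973636328), np.float64(284.5571322255141), np.float64(0.08505754020059744), np.float64(0.965280712474405)) rel 34.86939275703646 30.02121866618245 0.0021075896608289263
```

The relative pose is (34.9, 30.0) mm at 0.002 rad, so the dish is home.

```bash
python3 -c "
from cell import env
print(env.job_done())"
```

```text
the job is handed in; nothing more can be done
None
```

The counting dish is released flush in the stop corner, measured at about (34.9, 30.0) mm in the stage frame and 0.002 rad off its length; it was gripped at 30 N with wrist forces up to about 13 N per axis, and the job is handed in (no verdict was returned).

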